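# Make up a polishing kit and a waxing kit

### The arm

A 6-joint arm with a two-finger parallel gripper is mounted at the origin on a cart in front of the work surface, level with it; the furniture and walls round the work are solid. World frame = base frame: x ahead of the robot, y to its left, z up, the work surface at z = 0. Lengths are in m, angles in rad, forces in N, time in s.
With the tool pointing down it reaches from about 0.325 to 1 m from the base axis. Payload 5.1 kg.
Tool frame: the origin (TCP) lies on the front face of the gripper's body, between the roots of the fingers; the fingertips stand 73 mm ahead of it and the grasp point (between the pads) lies 54 mm ahead of it; z points along the fingers, y is the line along which they close (so a half turn about z gives the same grasp; the last joint's range is limited). The gripper opens to 85 mm and grips with 20 to 120 N. Pads are 22 mm wide; open, the fingers measure 114 mm over their backs; the gripper's body (76 mm by 85 mm) begins 54 mm behind the grasp point. The pads swing forward as they close: fully open they stand 13 mm farther back than shut.
Start: joints at [1.166, 0.124, 1.65, -0, 1.367, -0.083], TCP at [0.206, 0.617, 0.304] pointing down, gripper open.
Joint ranges: [-2.61, 2.61], [-1.02, 2.33], [0.03, 2.71], [-1.35, 4.49], [0.32, 2.68], [-2.91, 2.91]. Speed limits (rad/s): [2.57, 2.57, 3.14, 3.14, 3.14, 3.14].

### API

Orientations are given as a rotation vector (axis times angle).
In Python, from cell import get_state, get_image, calibration, sign_off, search_frame gives the robot as it stands.
- The arm moves only by the tool step_arm, never from a script. Its argument "commands" is a list that holds one entry, the list of rows, each a list of 7 numbers: the shift along the tool's x, y, z in m, then the turn, a rotation vector about the tool's x, y, z in rad, then the opening, from 0 (shut) to 1 (fully open). A call has 1 to 12 rows; each row shifts and turns the commanded pose from where the row before left it, along the tool's axes as they then stand; what a row does not reach is not made up. A row lasts 1/12 s, in which the tool goes at most 41.7 mm and 7.16 degrees, less where a joint would pass 70% of its speed; a pose out of reach is approached as far as the arm can. A call with a gripper value outside its range is refused whole. The fingers move at their own pace and stop on an object; the grip force is fixed at half the most. Time passes only in rows, so rows that do not move let the fingers close. It gives the time, the measured TCP pose, the force, the opening and the grip force at its end, in the units of the state.
- get_state(): the state, without advancing time (a new reading comes with each control period).
- get_image(name): name is "scene" or "top" or "wrist"; returns the picture (480x640x3 uint8, red, green, blue); there is no depth.
- calibration(name): a dict with "K" (3x3 intrinsics, pixels), "R" (3x3) and "t" (3): a world point X has camera coordinates R X + t. Camera axes: x right, y down, z forward; pixel columns grow to the right and rows downward; lengths in m; the calibration is good to about 2 mm. A picture is of the moment at which its call begins: read the wrist's pose just before it. calibration takes no time and is no camera call; for the wrist camera it gives the pose at the moment of the call.
- sign_off(): hands the job in; it is judged then, once.
Trained networks look in the newest picture that a camera, given by its name, has taken for a name from the list of things; names that differ only in an ending like _2 or _b are one class to them, and where a whole thing is asked for, a point or a joint stands for the part that bears it (a point fixed in the world has none). Each returns a list of dicts, best first, with "conf" (0 to 1); they miss things now and then, are a little off and sometimes report something else, mostly with a low value. They report only what shows in the picture. A call takes as long as a camera call. They do not tell look-alikes from the thing itself.
- search_frame(target, camera): "bbox" ([left, top, width, height] in pixels, round what is visible of it).
The state is a dict: "t": time; "joint_positions": joint angles; "dq": joint speeds; "tau": joint torques, N m; "tool_pos": TCP position; "tcp_rot": TCP orientation; "contact_force": force on the tool from outside, world axes, zero at the start; "moment": the same for the moment, N m; "gripper_width": finger opening in m; "grasp_force": force on a finger pad.
Only numpy, scipy, OpenCV 4.12 (cv2) and the standard library are available. Lean on these libraries where they do the work, as an engineer would, in place of code of your own. Each camera call takes 0.05 s, during which the arm holds its last target. There are 200 camera calls.

### The job

Make up two kits from the stock standing between the two metal trays. Polishing kit, on the long tray with three pads: the powder jar on the large round pad, the box of eraser wheels on the rectangular pad, the glass dappen dish on the small round pad; waxing kit, on the short tray with two pads: the wax tin on the round pad and the bur block on the rectangular pad. Stand each thing upright in the middle of its pad (to about a centimetre), box and block lying lengthwise along theirs, and leave the plaster model and the brown bottle where they are.

Things in the scene. Friction and masses are not known exactly. Their poses are not given: they have to be found in the camera images.
- long_tray: metal tray fixed left or right of the stock, 120 mm (x) by 240 mm (y), floor 5 mm over the bench, lip 3 mm higher; origin on the bench under its centre, z up, its y within 0.25 rad of world y. Pads (flush, grey, black-edged) centred on x = 0: rectangle 46 (x) by 76 mm (y) at y = -72 mm, large round 76 mm at y = +12 mm, small round 48 mm at y = +82 mm
- short_tray: metal tray fixed left or right of the stock, 120 mm (x) by 184 mm (y), floor 5 mm over the bench, lip 3 mm higher; origin on the bench under its centre, z up, its y within 0.25 rad of world y. Pads (flush, grey, black-edged) centred on x = 0: rectangle 46 (x) by 76 mm (y) at y = -42 mm, large round 76 mm at y = +42 mm; no third pad
- powder_jar: round powder jar, sand-yellow body with fixed ribbed white lid, 46 mm across, 58 mm high, about 90 g; in the stock between the trays; origin at the centre of its underside, z up
- wax_tin: flat round pale grey wax tin, lid 64 mm across and underneath it the can 62 mm across, 22 mm high (lid from 13 to 22 mm), about 60 g; in the stock between the trays; origin at the centre of its underside, z up
- bur_block: block stuck full of upright burs, 30 mm (its x) by 62 mm (its y), 48 mm high over the burs; the solid block itself is the lowest 20 mm, to be gripped across its 30 mm; in the stock, its y within 0.6 rad of world y; origin at the centre of its underside, z up
- wheel_box: flat clear-lidded box of eraser wheels (lid fixed), 36 mm (its x) by 50 mm (its y), 16 mm high, to be gripped across its 36 mm; in the stock, its y within 0.6 rad of world y; origin at the centre of its underside, z up
- dappen_dish: small octagonal pale glass dappen dish, waisted, 33 mm across, 27 mm high, about 50 g; in the stock between the trays; origin at the centre of its underside, z up
- plaster_model: bystander: pair of white plaster dental models in bite, 56 x 65 mm, 50 mm high, loose at the back right of the stock. Behind the right-hand tray, from x = 0.535 m and y = -0.135 to -0.35 m, stands a fixed drum polisher 180 mm high: pass in front of it or above it; origin at the centre of its underside, z up
- amber_bottle: bystander: small brown dropper bottle with white cap, 27 mm across, 53 mm high, loose at the back left of the stock; origin at the centre of its underside, z up
Mind the look-alikes: they are no part of the job. What is shaped like the wheel_box but orange or yellow is not meant.

How it is judged:
At the end, for the whole second after the job is handed in: Each thing is upright (0.12 rad) at rest on its own pad, released, centre within 12 mm of the pad's along both tray axes; wheel box and bur block within 0.25 rad of lengthwise, either way round; plaster model and brown bottle within 15 mm of where they stood (x of powder_jar in the frame of long_tray between -0.012 and 0.012 m and y of powder_jar in the frame of long_tray between 0 and 0.024 m and z of powder_jar in the frame of long_tray between 0.002 and 0.009 m and angle between each of powder_jar, wheel_box, dappen_dish, wax_tin, bur_block's own z axis and vertical below 0.12 rad and linear speed of each of powder_jar, wheel_box, dappen_dish, wax_tin, bur_block below 0.01 m/s and angular speed of each of powder_jar, wheel_box, dappen_dish, wax_tin, bur_block below 0.1 rad/s and x of wheel_box in the frame of long_tray between -0.012 and 0.012 m and y of wheel_box in the frame of long_tray between -0.084 and -0.06 m and z of wheel_box in the frame of long_tray between 0.002 and 0.009 m and angle between the y axis of wheel_box and the y axis of long_tray, either way round below 0.25 rad and x of dappen_dish in the frame of long_tray between -0.012 and 0.012 m and y of dappen_dish in the frame of long_tray between 0.07 and 0.094 m and z of dappen_dish in the frame of long_tray between 0.002 and 0.009 m and x of wax_tin in the frame of short_tray between -0.012 and 0.012 m and y of wax_tin in the frame of short_tray between 0.03 and 0.054 m and z of wax_tin in the frame of short_tray between 0.002 and 0.009 m and x of bur_block in the frame of short_tray between -0.012 and 0.012 m and y of bur_block in the frame of short_tray between -0.054 and -0.03 m and z of bur_block in the frame of short_tray between 0.002 and 0.009 m and angle between the y axis of bur_block and the y axis of short_tray, either way round below 0.25 rad and distance of each of plaster_model, amber_bottle from where it was at the start of the episode below 0.015 m); the robot touches nothing.
It fails at once if the plaster model is shifted by more than 15 mm or tipped (distance of plaster_model from where it was at the start of the episode above 0.015 m or angle between plaster_model's own z axis and vertical above 0.3 rad).
It fails at once if the amber bottle is shifted by more than 15 mm or tipped (distance of amber_bottle from where it was at the start of the episode above 0.015 m or angle between amber_bottle's own z axis and vertical above 0.3 rad).
It also fails if it takes over 115 s, if anything falls off the work surface, if the arm or the gripper's body presses on something with over 40 N, if the wrist force passes 120 N, or if a joint passes its speed limit or range.

## Working session

There is one attempt and no reset: what is moved stays moved. The work goes in short steps, Python scripts to look and compute and a tool call to move; the robot and the scene stay as the last step left them, time stands still between calls to the robot, and variables do not carry over. Pictures are saved under pics/ and viewed, at most 14 in all, crops included, and the job is handed in when it is done.

Besides the shell and the picture viewer there is one more tool, called as a command line: name --argument value ..., lists and objects as JSON in quotes. step_arm: Moves the arm, as the interface text tells. Its arguments: {"type":"object","properties":{"commands":{"type":"array"}},"required":["commands"]}

```bash
mkdir -p pics; ls
cat > h.py <<'E'
import numpy as np, cv2
from cell import *
def snap(n,f):
    im=get_image(n); cv2.imwrite('pics/'+f,im[:,:,::-1]); return im
def ray(n,u,v,z,c=None):
    c=c or calibration(n); K,R,t=[np.array(c[k]) for k in 'KRt']
    o=-R.T@t; d=R.T@np.linalg.inv(K)@np.array([u,v,1.]); return o+d*(z-o[2])/d[2]
def proj(n,X,c=None):
    c=c or calibration(n); p=np.array(c['K'])@(np.array(c['R'])@np.array(X)+np.array(c['t'])); return p[:2]/p[2]
E
python3 - <<'E'
from h import *
s=get_state(); print({k:np.round(s[k],3) for k in s})
snap('top','top0.png'); 
c=calibration('top'); print(-np.array(c['R']).T@c['t'],c['R'],c['K'][0][0])
for n in 'long_tray short_tray powder_jar wax_tin bur_block wheel_box dappen_dish plaster_model amber_bottle'.split():
    for d in search_frame(n,'top')[:3]:
        b=d['bbox']; print(n,round(d['conf'],2),np.round(b),ray('top',b[0]+b[2]/2,b[1]+b[3]/2,0.02).round(3))
E
```

```text
pics
{'t': np.float64(0.0), 'joint_positions': array([ 1.166,  0.125,  1.652, -0.   ,  1.368, -0.083]), 'dq': array([ 0.001, -0.   ,  0.   ,  0.001, -0.   ,  0.   ]), 'tau': array([-0.0000e+00, -4.2359e+01, -3.6546e+01, -0.0000e+00,  7.0000e-03,
        0.0000e+00]), 'tool_pos': array([0.205, 0.616, 0.303]), 'tcp_rot': array([-5.030e-01, -3.101e+00,  3.000e-03]), 'contact_force': array([-0.469,  0.725,  0.206]), 'moment': array([-0.071, -0.041,  0.065]), 'grasp_force': np.float64(0.0), 'gripper_width': np.float64(0.085)}
[ 0.31492499 -0.06788612  1.12540226] [[-1.25392927e-01 -9.92107121e-01 -2.72168204e-04]
 [-9.70008237e-01  1.22657408e-01 -2.09855139e-01]
 [ 2.08232162e-01 -2.60503447e-02 -9.77732451e-01]] 518.7358572249876
long_tray 0.56 [ 89. 281. 119.  64.] [0.433 0.272 0.02 ]
short_tray 0.67 [366. 255.  85.  62.] [ 0.42  -0.283  0.02 ]
powder_jar 0.87 [291. 225.  27.  26.] [ 0.552 -0.073  0.02 ]
bur_block 0.6 [228. 234.  26.  24.] [0.552 0.064 0.02 ]
wheel_box 0.96 [467. 241.  29.  31.] [ 0.463 -0.45   0.02 ]
wheel_box 0.81 [297. 276.  24.  22.] [ 0.445 -0.071  0.02 ]
wheel_box 0.6 [167. 184.  16.  28.] [0.679 0.2   0.02 ]
dappen_dish 0.62 [235. 296.  18.  14.] [0.428 0.07  0.02 ]
plaster_model 0.8 [307. 174.  32.  29.] [ 0.659 -0.129  0.02 ]
amber_bottle 0.6 [210. 200.  12.  15.] [0.646 0.111 0.02 ]
```

Run:
```python
from h import *
im=cv2.imread('pics/top0.png'); cv2.imwrite('pics/top0c.png',cv2.resize(im[150:370,70:510],(800,400),interpolation=cv2.INTER_CUBIC))
snap('scene','scene0.png')
```

```text
(no output)
```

View pics/top0c.png

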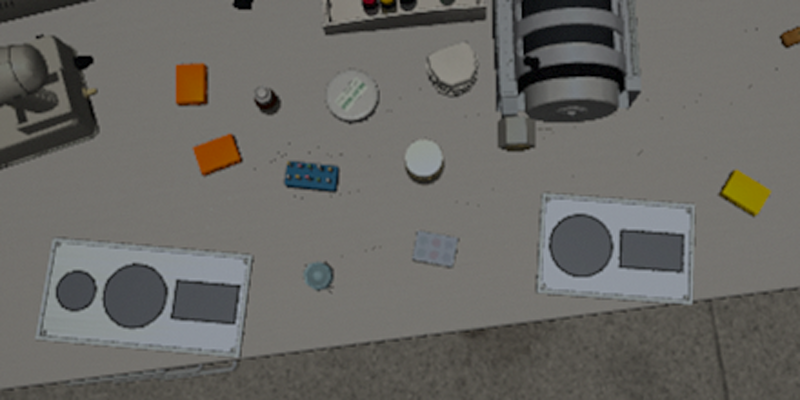

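View pics/scene0.png

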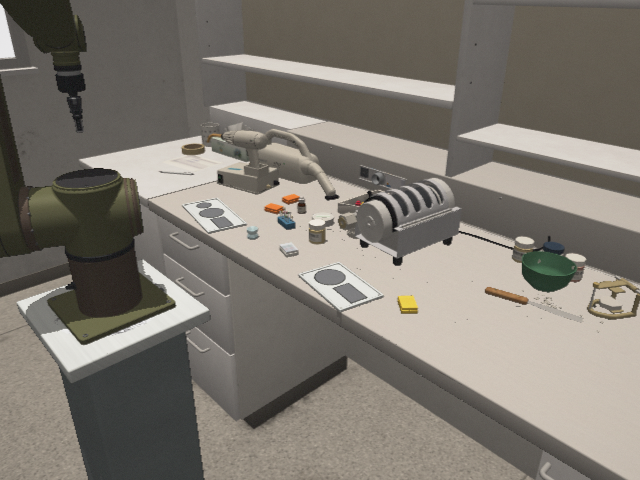

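The view shows the stock in the top crop: jar (424,160), tin (352,96), bur block (312,176), dish (318,276), clear box (436,249), plaster (452,68), bottle (264,98). The long tray is on the left at (146,296) and the short tray on the right at (615,248).

Box candidates in the crop: orange (190,84), orange (217,154), yellow (745,193), clear pale (436,249). I choose the clear one.

Run:
```python
from h import *
im=cv2.imread('pics/top0.png'); g=cv2.cvtColor(im,cv2.COLOR_BGR2GRAY)
hsv=cv2.cvtColor(im,cv2.COLOR_BGR2HSV)
def P(cx,cy):return np.array([cx/1.818+70,cy/1.818+150])
def blob(cx,cy,r=22,tol=22,z=0.005):
    u,v=P(cx,cy).astype(int); 
    m=np.zeros((482,642),np.uint8); 
    _,_,m,rect=cv2.floodFill(im.copy(),m,(u,v),0,(tol,)*3,(tol,)*3,4|cv2.FLOODFILL_FIXED_RANGE|cv2.FLOODFILL_MASK_ONLY|(255<<8))
    cs,_=cv2.findContours(m[1:-1,1:-1],cv2.RETR_EXTERNAL,cv2.CHAIN_APPROX_NONE); c=max(cs,key=cv2.contourArea)[:,0].astype(float)
    w=np.array([ray('top',a,b,z)[:2] for a,b in c]); w=cv2.convexHull(w.astype(np.float32))
    (c0,sz,an)=cv2.minAreaRect(w*1000); return np.round(c0),np.round(sz),round(an,1)
for n,a in dict(Lsmall=(76,291),Llarge=(135,296),Lrect=(206,301),Sround=(581,245),Srect=(652,251)).items(): print(n,blob(*a,tol=15))
print('jar',blob(424,158,z=.058)); print('tin',blob(340,80,z=.022),blob(352,115,z=.022)); print('box',blob(436,249,z=.016,tol=10))
for n,a,z in (('bur',(312,172),.02),('dish',(318,275),.027),('plaster',(452,58),.05),('bottle',(264,93),.053)): print(n,ray('top',*P(*a),z).round(3))
u=P(345,180).astype(int); print(g.shape)
m=cv2.inRange(hsv,(95,90,30),(125,255,255)); m[:230]=0;m[262:]=0;m[:,:220]=0;m[:,262:]=0
w=np.array([ray('top',a,b,.02)[:2] for b,a in np.argwhere(m)]).astype(np.float32)*1000; print('bur',cv2.minAreaRect(w))
```

```text
Lsmall (array([453., 355.]), array([41., 41.]), 40.2)
Llarge (array([438., 287.]), array([68., 67.]), 87.1)
Lrect (array([420., 205.]), array([70., 40.]), 78.0)
Sround (array([ 431., -245.]), array([67., 67.]), 82.8)
Srect (array([ 414., -327.]), array([72., 40.]), 78.7)
jar (array([550., -71.]), array([40., 39.]), 82.8)Traceback (most recent call last):
  File "<stdin>", line 13, in <module>
  File "<stdin>", line 10, in blob
  File "h.py", line 6, in ray
    c=c or calibration(n); K,R,t=[np.array(c[k]) for k in 'KRt']
           ~~~~~~~~~~~^^^
ValueError: time passes only in moves, steps and waits
```

step_arm --commands '[[[0,-0.04,0,0,0,0,1],[0,-0.04,0,0,0,0,1],[0,-0.04,0,0,0,0,1],[0,-0.04,0,0,0,0,1],[0,-0.04,0,0,0,0,1],[0,-0.04,0,0,0,0,1],[0,-0.04,0,0,0,0,1],[0,-0.04,0,0,0,0,1],[0,-0.04,0,0,0,0,1],[0,-0.04,0,0,0,0,1],[-0.04,0,0,0,0,0,1],[-0.04,0,0,0,0,0,1]]]'

```text
t: 1.55
tool_pos: [0.1518, 0.2116, 0.3066]
tcp_rot: [0.488, 3.095, 0.018]
contact_force: [0.6, 1.9, -0.2]
gripper_width: 0.0853
grasp_force: 0.0
```

step_arm --commands '[[[-0.035,-0.0095,-0.01,0,0,0,1],[-0.035,-0.0095,-0.01,0,0,0,1],[-0.035,-0.0095,-0.01,0,0,0,1],[-0.035,-0.0095,-0.01,0,0,0,1],[-0.035,-0.0095,-0.01,0,0,0,1],[-0.035,-0.0095,-0.01,0,0,0,1],[-0.035,-0.0095,-0.01,0,0,0,1],[-0.035,-0.0095,-0.01,0,0,0,1],[-0.035,-0.0095,-0.01,0,0,0,1],[-0.035,-0.0095,-0.01,0,0,0,1],[0,0,0,0,0,0.12,1],[0,0,0,0,0,0.12,1]]]'

```text
t: 2.55
tool_pos: [0.457, 0.0103, 0.4041]
tcp_rot: [-0.883, -3.014, 0.0]
contact_force: [-0.8, 0.8, -0.3]
gripper_width: 0.0856
grasp_force: 0.0
```

step_arm --commands '[[[0,0,0,0,0,0.12,1],[0,0,0,0,0,0.12,1],[0,0,0,0,0,0.12,1],[0,0,0,0,0,0.12,1],[0,0,0,0,0,0.12,1],[0,0,0,0,0,0.12,1],[0,0,0,0,0,0.12,1],[0,0,0,0,0,0.12,1],[0,0,0,0,0,0.05,1],[0,0,0,0,0,0,1]]]'

```text
t: 3.38
tool_pos: [0.4555, 0.0116, 0.4041]
tcp_rot: [2.223, 2.219, 0.0]
contact_force: [-0.3, -0.4, -0.3]
gripper_width: 0.0853
grasp_force: 0.0
```

```bash
cat >> h.py <<'E'
from scipy.spatial.transform import Rotation as Ro
def st():
    s=get_state(); R=Ro.from_rotvec(s['tcp_rot']).as_matrix(); print('t',round(float(s['t']),2),'pos',np.round(s['tool_pos'],4),'psi',np.arctan2(R[1,1],R[0,1]).round(3),'z',R[:,2].round(3),'w',round(float(s['gripper_width']),4)); return s,R
def go(p,psi=None):
    "shift in tool axes to reach TCP p, with turn about tool z to psi"
    s,R=st(); d=R.T@(np.array(p)-s['tool_pos']); print('shift tool',d.round(4),'' if psi is None else 'turn %.3f'%((np.arctan2(R[1,1],R[0,1])-psi+np.pi)%(2*np.pi)-np.pi))
E
python3 - <<'E'
from h import *
st(); c=calibration('wrist'); print(-np.array(c['R']).T@c['t'],np.round(c['R'],2),c['K'][0][0])
snap('wrist','w0.png')
for n in 'powder_jar wax_tin bur_block wheel_box dappen_dish plaster_model amber_bottle'.split():
    for d in search_frame(n,'wrist')[:2]:
        b=d['bbox']; print(n,round(d['conf'],2),np.round(b),ray('wrist',b[0]+b[2]/2,b[1]+b[3]/2,0.02,c).round(3))
E
```

```text
t 3.38 pos [0.4555 0.0116 0.4041] psi -0.002 z [ 0. -0. -1.] w 0.0853
[0.45488281 0.08420147 0.47406596] [[ 1.   -0.    0.  ]
 [-0.   -0.96  0.28]
 [ 0.   -0.28 -0.96]] 353.05277757214265
powder_jar 0.75 [372. 240.  43.  43.] [ 0.557 -0.075  0.02 ]
powder_jar 0.3 [464. 105.  39.  23.] [0.655 0.112 0.02 ]
wax_tin 0.74 [381. 126.  35.  54.] [0.555 0.068 0.02 ]
wax_tin 0.62 [438. 177.  53.  46.] [0.644 0.009 0.02 ]
bur_block 0.82 [379. 129.  38.  52.] [0.554 0.067 0.02 ]
wheel_box 0.98 [298. 239.  35.  40.] [ 0.45  -0.069  0.02 ]
wheel_box 0.82 [418.  32.  40.  51.] [0.594 0.176 0.02 ]
dappen_dish 0.91 [289. 137.  28.  30.] [0.435 0.07  0.02 ]
amber_bottle 0.85 [465. 107.  39.  19.] [0.656 0.111 0.02 ]
```

View pics/w0.png

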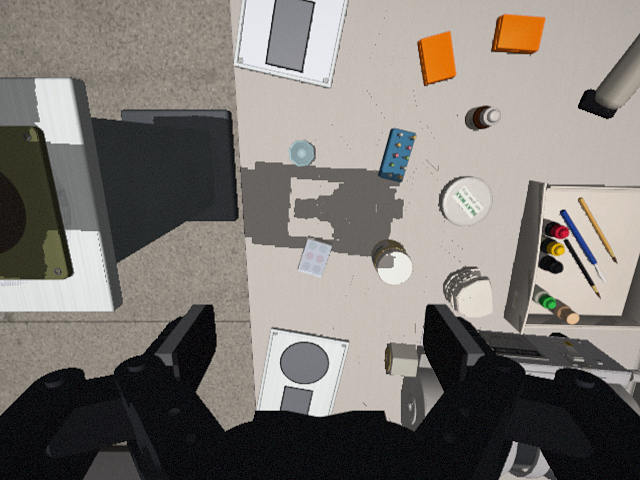

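The wrist picture shows the clear box (315,257), dish (302,153), bur block (398,155), jar (392,262), tin (467,201), plaster (469,292) and bottle (484,117). The orange boxes are at (437,58) and (518,34).

Run:
```python
from h import *
im=cv2.imread('pics/w0.png'); hsv=cv2.cvtColor(im,cv2.COLOR_BGR2HSV); c=calibration('wrist')
def rect(m,z):
    m=cv2.morphologyEx(m,cv2.MORPH_CLOSE,np.ones((5,5)))
    cs,_=cv2.findContours(m,cv2.RETR_EXTERNAL,cv2.CHAIN_APPROX_NONE); k=max(cs,key=cv2.contourArea)[:,0]
    w=np.array([ray('wrist',a,b,z,c)[:2] for a,b in k]).astype(np.float32)*1000; r=cv2.minAreaRect(w); return np.round(r[0]),np.round(r[1]),round(r[2],1)
def win(m,x0,y0,x1,y1):
    o=np.zeros_like(m); o[y0:y1,x0:x1]=m[y0:y1,x0:x1]; return o
print('bur',rect(win(cv2.inRange(hsv,(90,100,30),(125,255,255)),370,115,425,195),.015))
bg=cv2.inRange(hsv,(85,15,60),(135,255,255)); print('box',rect(win(bg,288,228,342,285),.014)); print('dish',rect(win(bg,282,132,325,175),.02))
wh=cv2.inRange(hsv,(0,0,185),(180,40,255)); print('tin',rect(win(wh,435,172,495,228),.02)); print('jar',rect(win(wh,365,235,418,290),.058))
print('Sround',ray('wrist',304,362,.005,c))
cv2.imwrite('pics/crop1.png',cv2.resize(im[100:300,270:510],(720,600),interpolation=cv2.INTER_CUBIC))
```

```text
bur (array([553.,  66.]), array([61., 31.]), 76.8)
box (array([449., -70.]), array([47., 34.]), 71.4)
dish (array([433.,  69.]), array([31., 31.]), 6.8)
tin (array([644.,  10.]), array([71., 85.]), 89.9)
jar (array([546., -63.]), array([66., 73.]), 2.0)
Sround [ 0.43182422 -0.24206433  0.005     ]
```

View pics/crop1.png

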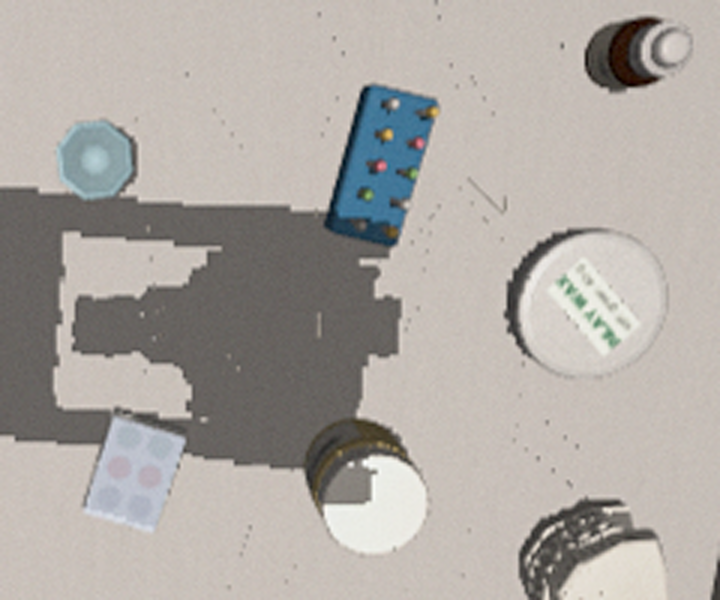

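The crop confirms the clear box at (135,472) with six pale wheels. The dish is at (97,160), bur block (383,165), jar lid (376,503) and tin (589,303).

Run:
```python
from h import *
c=calibration('wrist')
for n,u,v,z in (('jar',395.3,267.7,.058),('tin',466.3,201,.022),('box',315,257.3,.016),('dish',302.3,153.3,.025)): print(n,ray('wrist',u,v,z,c).round(4),ray('wrist',u+17,v,z,c).round(4)[0])
go((.4495,-.069,.16),-.33)
```

```text
jar [ 0.5507 -0.0688  0.058 ] 0.572
tin [0.645  0.0091 0.022 ] 0.6669
box [ 0.4496 -0.069   0.016 ] 0.4729
dish [0.4347 0.069  0.025 ] 0.4556
t 3.78 pos [0.4555 0.0116 0.4039] psi -0.001 z [ 0. -0. -1.] w 0.0856
shift tool [-0.0806 -0.006   0.2439] turn 0.329
```

step_arm --commands '[[[-0.01,-0.001,0.03,0,0,0,0.75],[-0.01,-0.001,0.03,0,0,0,0.75],[-0.01,-0.001,0.03,0,0,0,0.75],[-0.01,-0.001,0.03,0,0,0,0.75],[-0.01,-0.001,0.03,0,0,0,0.75],[-0.01,-0.001,0.03,0,0,0,0.75],[-0.01,0,0.03,0,0,0,0.75],[-0.0106,0,0.034,0,0,0,0.75],[0,0,0,0,0,0.11,0.75],[0,0,0,0,0,0.11,0.75],[0,0,0,0,0,0.11,0.75],[0,0,0,0,0,0,0.75]]]'

```text
t: 4.78
tool_pos: [0.4494, -0.0691, 0.1597]
tcp_rot: [-2.558, -1.823, 0.001]
contact_force: [-0.5, 0.4, -0.1]
gripper_width: 0.0642
grasp_force: 0.0
```

Run:
```python
from h import *
snap('wrist','w1.png'); go((.4495,-.0695,.076),-.33)
for d in search_frame('wheel_box','wrist')[:2]:
    b=d['bbox']; print(round(d['conf'],2),np.round(b),ray('wrist',b[0]+b[2]/2,b[1]+b[3]/2,0.01).round(3))
```

```text
t 4.83 pos [ 0.4495 -0.069   0.1599] psi -0.329 z [-0.  0. -1.] w 0.0643
shift tool [-0.0004  0.0001  0.0839] turn 0.001
0.85 [292. 218.  55.  79.] [ 0.449 -0.07   0.01 ]
0.68 [602. 184.  38.  81.] [ 0.639 -0.112  0.01 ]
```

View pics/w1.png

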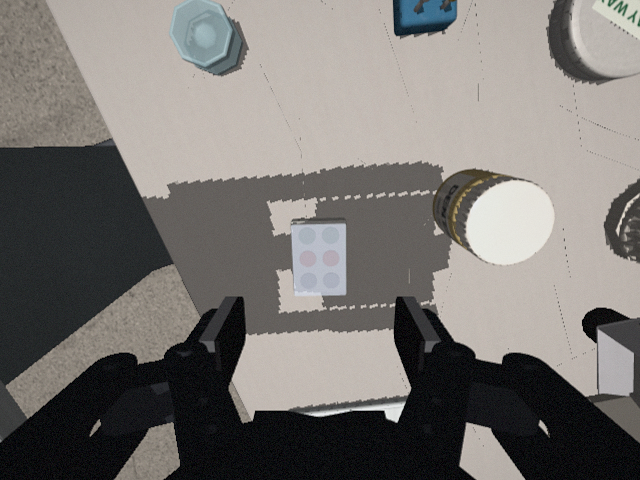

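The clear box sits square at (319,257), midway between the fingers. Next I descend and grip.

step_arm --commands '[[[0,0,0.03,0,0,0,0.75],[0,0,0.03,0,0,0,0.75],[0,0,0.018,0,0,0,0.75],[0,0,0.006,0,0,0,0.75],[0,0,0,0,0,0,0.3],[0,0,0,0,0,0,0],[0,0,0,0,0,0,0],[0,0,0,0,0,0,0],[0,0,0,0,0,0,0],[0,0,0,0,0,0,0]]]'

```text
t: 5.72
tool_pos: [0.4507, -0.0693, 0.0775]
tcp_rot: [2.555, 1.824, 0.003]
contact_force: [0.4, -0.1, 5.6]
gripper_width: 0.034
grasp_force: 61.2
```

step_arm --commands '[[[0,0,-0.02,0,0,0,0],[0,0,-0.03,0,0,0,0],[0,0,-0.03,0,0,0,0],[0,0,0,0,0,-0.056,0],[0,0,0,0,0,-0.056,0],[0,0,0,0,0,0,0]]]'

```text
t: 6.22
tool_pos: [0.4497, -0.069, 0.1568]
tcp_rot: [2.449, 1.966, 0.002]
contact_force: [-0.4, -0.2, -0.4]
gripper_width: 0.0345
grasp_force: 60.6
```

Run:
```python
from h import *
go((.420,.205,.16),-.217)
```

```text
t 6.22 pos [ 0.4497 -0.069   0.1568] psi -0.218 z [ 0.002 -0.    -1.   ] w 0.0345
shift tool [ 0.2611 -0.0883 -0.0033] turn -0.001
```

step_arm --commands '[[[0.029,-0.0098,0,0,0,0,0],[0.029,-0.0098,0,0,0,0,0],[0.029,-0.0098,0,0,0,0,0],[0.029,-0.0098,0,0,0,0,0],[0.029,-0.0098,0,0,0,0,0],[0.029,-0.0098,0,0,0,0,0],[0.029,-0.0098,0,0,0,0,0],[0.029,-0.0098,0,0,0,0,0],[0.029,-0.0098,0,0,0,0,0],[0,0,0,0,0,0,0]]]'

```text
t: 7.05
tool_pos: [0.4191, 0.2085, 0.1557]
tcp_rot: [-2.447, -1.968, -0.001]
contact_force: [-0.2, -0.4, -1.5]
gripper_width: 0.0344
grasp_force: 60.6
```

Run:
```python
from h import *
go((.420,.205,.0835),-.217); snap('wrist','w2.png')
```

```text
t 7.05 pos [0.4191 0.2085 0.1557] psi -0.216 z [-0.001  0.001 -1.   ] w 0.0344
shift tool [-0.0034  0.0017  0.0722] turn 0.001
```

View pics/w2.png

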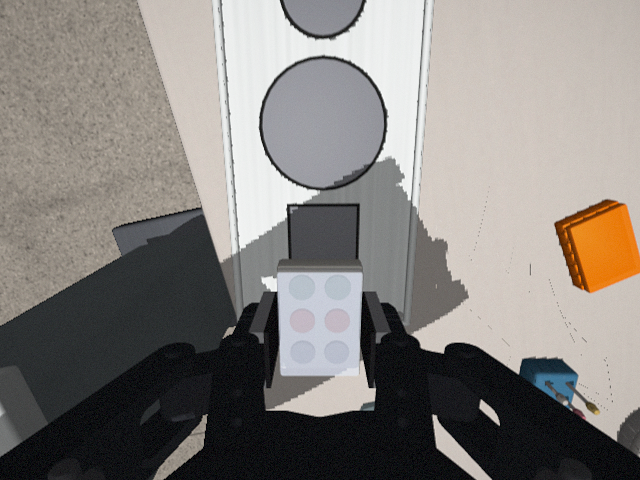

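The box is held level, and the tray runs straight up the picture. The large pad is at (323,122) and the rectangle pad's upper edge is at (323,204), so the alignment is good.

Run:
```python
from h import *
a=ray('wrist',323,122.5,.005); b=ray('wrist',323,204,.005); c=ray('wrist',323,38,.005); ax=np.array([.2153,.9765]); print(a,b[:2]-ax*.038, c[:2]+ax*.024)
```

```text
[0.43861674 0.28709368 0.005     ] [0.42015063 0.20255788] [0.45318262 0.35387252]
```

step_arm --commands '[[[-0.0034,0.0017,0.03,0,0,0,0],[0,0,0.025,0,0,0,0],[0,0,0.012,0,0,0,0],[0,0,0.004,0,0,0,0],[0,0,0,0,0,0,0],[0,0,0,0,0,0,0]]]'

```text
t: 7.6
tool_pos: [0.4212, 0.2005, 0.0849]
tcp_rot: [2.452, 1.963, -0.001]
contact_force: [0.0, 0.0, -0.1]
gripper_width: 0.0344
grasp_force: 60.5
```

step_arm --commands '[[[0.003,0,0.001,0,0,0,0],[0,0,0.001,0,0,0,0],[0,0,0,0,0,0,0],[0,0,0,0,0,0,0]]]'

```text
t: 7.93
tool_pos: [0.4218, 0.2042, 0.0831]
tcp_rot: [2.451, 1.965, 0.001]
contact_force: [-0.7, -1.0, -0.4]
gripper_width: 0.0348
grasp_force: 60.5
```

step_arm --commands '[[[0,0,0,0,0,0,0.3],[0,0,0,0,0,0,0.65],[0,0,0,0,0,0,0.65],[0,0,0,0,0,0,0.65],[0,0,-0.03,0,0,0,0.65],[0,0,-0.04,0,0,0,0.65],[0,0,-0.03,0,0,0,0.65],[0,0,0,0,0,0,0.65]]]'

```text
t: 8.6
tool_pos: [0.4253, 0.2055, 0.1905]
tcp_rot: [2.447, 1.963, 0.02]
contact_force: [0.7, 0.1, 1.2]
gripper_width: 0.0555
grasp_force: 0.0
```

Run:
```python
from h import *
snap('wrist','w3.png'); go((.434,.069,.18),-.217)
for n in ('wheel_box','dappen_dish'):
  for d in search_frame(n,'wrist')[:2]:
    b=d['bbox']; print(round(d['conf'],2),np.round(b),ray('wrist',b[0]+b[2]/2,b[1]+b[3]/2,0.015).round(3))
```

```text
t 8.65 pos [0.424  0.2051 0.1874] psi -0.219 z [ 0.009  0.003 -1.   ] w 0.056
shift tool [-0.1307  0.0392  0.0071] turn -0.002
0.95 [287. 217.  53.  69.] [0.418 0.202 0.015]
0.74 [512. 186.  75.  84.] [0.584 0.182 0.015]
0.96 [342. 370.  43.  41.] [0.429 0.08  0.015]
```

step_arm --commands '[[[-0.026,0.0078,0.006,0,0,0,0.65],[-0.026,0.0078,0.006,0,0,0,0.65],[-0.026,0.0078,0.006,0,0,0,0.65],[-0.026,0.0078,0.006,0,0,0,0.65],[-0.026,0.0078,0.006,0,0,0,0.65],[0,0,0,0,0,0,0.65],[0,0,0,0,0,0,0.65],[0,0,0,0,0,0,0.65]]]'

```text
t: 9.42
tool_pos: [0.4307, 0.0689, 0.1515]
tcp_rot: [-2.45, -1.963, 0.003]
contact_force: [0.9, -0.3, 0.2]
gripper_width: 0.0555
grasp_force: 0.0
```

Run:
```python
from h import *
snap('wrist','w4.png'); go((.434,.069,.08),-.217)
for n in ('dappen_dish',):
  for d in search_frame(n,'wrist')[:2]:
    b=d['bbox']; print(round(d['conf'],2),np.round(b),ray('wrist',b[0]+b[2]/2,b[1]+b[3]/2,0.015).round(3))
```

```text
t 9.47 pos [0.4309 0.0693 0.152 ] psi -0.219 z [-0.002  0.    -1.   ] w 0.0557
shift tool [0.0004 0.0032 0.072 ] turn -0.002
0.64 [298. 228.  53.  62.] [0.434 0.071 0.015]
```

step_arm --commands '[[[0.001,0.0025,0.03,0,0,0,0.65],[0,0,0.025,0,0,0,0.65],[0,0,0.012,0,0,0,0.65],[0,0,0.005,0,0,0,0.65],[0,0,0,0,0,0,0.3],[0,0,0,0,0,0,0],[0,0,0,0,0,0,0],[0,0,0,0,0,0,0],[0,0,0,0,0,0,0],[0,0,0,0,0,0,0]]]'

```text
t: 10.35
tool_pos: [0.4348, 0.0693, 0.0818]
tcp_rot: [2.45, 1.965, 0.003]
contact_force: [0.3, 0.3, 2.1]
gripper_width: 0.0301
grasp_force: 59.4
```

step_arm --commands '[[[0,0,-0.02,0,0,0,0],[0,0,-0.03,0,0,0,0],[0,0,-0.03,0,0,0,0],[0,0,0,0,0,0,0],[0,0,0,0,0,0,0]]]'

```text
t: 10.77
tool_pos: [0.4356, 0.0693, 0.1635]
tcp_rot: [2.448, 1.963, 0.007]
contact_force: [-1.0, -0.1, -0.6]
gripper_width: 0.0296
grasp_force: 59.4
```

Run:
```python
from h import *
go((.453,.355,.155),-.217)
```

```text
t 10.77 pos [0.4356 0.0693 0.1635] psi -0.219 z [ 0.006  0.    -1.   ] w 0.0296
shift tool [ 0.2827 -0.0452  0.0086] turn -0.002
```

step_arm --commands '[[[0.0314,-0.005,0,0,0,0,0],[0.0314,-0.005,0,0,0,0,0],[0.0314,-0.005,0,0,0,0,0],[0.0314,-0.005,0,0,0,0,0],[0.0314,-0.005,0,0,0,0,0],[0.0314,-0.005,0,0,0,0,0],[0.0314,-0.005,0,0,0,0,0],[0.0314,-0.005,0,0,0,0,0],[0.0314,-0.005,0,0,0,0,0],[0,0,0,0,0,0,0],[0,0,0,0,0,0,0],[0,0,0,0,0,0,0]]]'

```text
t: 11.77
tool_pos: [0.4508, 0.3542, 0.1592]
tcp_rot: [-2.451, -1.966, 0.005]
contact_force: [0.9, -0.8, -0.4]
gripper_width: 0.0301
grasp_force: 59.4
```

Run:
```python
from h import *
go((.453,.355,.087),-.217);snap('wrist','w5.png')
```

```text
t 11.77 pos [0.4508 0.3542 0.1592] psi -0.219 z [-0.002 -0.002 -1.   ] w 0.0301
shift tool [0.0014 0.0021 0.0722] turn -0.002
```

View pics/w5.png

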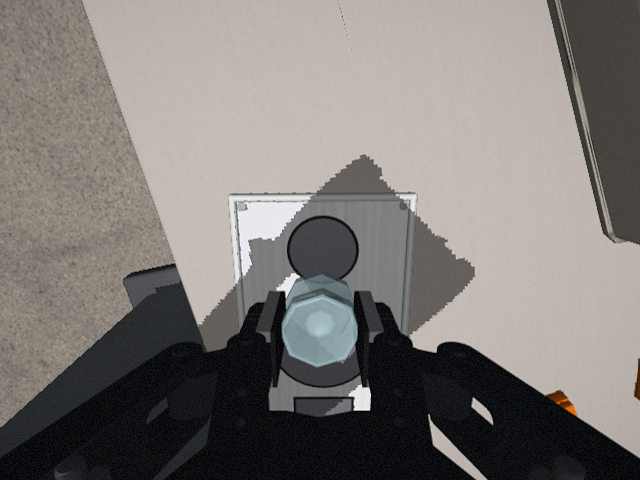

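The dish is held upright at (320,320), with the small pad at (323,249). Next I lower it and release.

step_arm --commands '[[[0.0014,0.002,0.03,0,0,0,0],[0,0,0.025,0,0,0,0],[0,0,0.012,0,0,0,0],[0,0,0.004,0,0,0,0],[0,0,0,0,0,0,0],[0,0,0,0,0,0,0]]]'

```text
t: 12.32
tool_pos: [0.4545, 0.3557, 0.0908]
tcp_rot: [2.451, 1.964, 0.002]
contact_force: [0.7, 0.8, 0.0]
gripper_width: 0.0296
grasp_force: 59.6
```

Run:
```python
from h import *
go((.453,.355,.087),-.217); print(ray('wrist',323,249,.005))
```

```text
t 12.32 pos [0.4545 0.3557 0.0908] psi -0.22 z [ 0.001  0.001 -1.   ] w 0.0296
shift tool [-0.001  -0.0013  0.0038] turn -0.003
[0.46102986 0.37933779 0.005     ]
```

step_arm --commands '[[[-0.001,-0.001,0.002,0,0,0,0],[0,0,0.0015,0,0,0,0],[0,0,0,0,0,0,0],[0,0,0,0,0,0,0],[0,0,0,0,0,0,0]]]'

```text
t: 12.73
tool_pos: [0.4528, 0.3552, 0.0868]
tcp_rot: [2.451, 1.965, 0.001]
contact_force: [0.3, -0.1, 0.6]
gripper_width: 0.0301
grasp_force: 59.6
```

step_arm --commands '[[[0,0,0,0,0,0,0.3],[0,0,0,0,0,0,0.65],[0,0,0,0,0,0,0.65],[0,0,0,0,0,0,0.65],[0,0,-0.02,0,0,0,0.65],[0,0,-0.04,0,0,0,0.8],[0,0,-0.04,0,0,0,0.8],[0,0,-0.02,0,0,0,0.8],[0,0,0,0,0,0,0.8]]]'

```text
t: 13.48
tool_pos: [0.4554, 0.3568, 0.2136]
tcp_rot: [2.45, 1.965, 0.019]
contact_force: [0.8, 1.3, 1.0]
gripper_width: 0.068
grasp_force: 0.0
```

Run:
```python
from h import *
snap('wrist','w6.png'); go((.5505,-.070,.20),-.217)
for n in ('dappen_dish',):
  for d in search_frame(n,'wrist')[:2]:
    b=d['bbox']; print(round(d['conf'],2),np.round(b),ray('wrist',b[0]+b[2]/2,b[1]+b[3]/2,0.018).round(3))
```

```text
t 13.53 pos [0.4542 0.3561 0.2104] psi -0.219 z [ 0.006  0.004 -1.   ] w 0.0682
shift tool [-0.3951  0.1865  0.0093] turn -0.002
0.94 [293. 218.  44.  49.] [0.45  0.354 0.018]
```

step_arm --commands '[[[-0.033,0.0155,0,0,0,0,0.8],[-0.033,0.0155,0,0,0,0,0.8],[-0.033,0.0155,0,0,0,0,0.8],[-0.033,0.0155,0,0,0,0,0.8],[-0.033,0.0155,0,0,0,0,0.8],[-0.033,0.0155,0,0,0,0,0.8],[-0.033,0.0155,0,0,0,0,0.8],[-0.033,0.0155,0,0,0,0,0.8],[-0.033,0.0155,0,0,0,0,0.8],[-0.033,0.0155,0,0,0,0,0.8],[-0.033,0.0155,0,0,0,0,0.8],[-0.033,0.0155,0,0,0,0,0.8]]]'

```text
t: 14.58
tool_pos: [0.547, -0.0735, 0.2037]
tcp_rot: [-2.448, -1.963, 0.004]
contact_force: [0.5, 0.4, -0.5]
gripper_width: 0.0681
grasp_force: 0.0
```

step_arm --commands '[[[0,0,0,0,0,0,0.8],[0,0,0,0,0,0,0.8],[0,0,0,0,0,0,0.8]]]'

```text
t: 14.83
tool_pos: [0.5471, -0.0714, 0.2043]
tcp_rot: [-2.449, -1.963, 0.003]
contact_force: [-0.3, -0.5, -0.4]
gripper_width: 0.0686
grasp_force: 0.0
```

Run:
```python
from h import *
snap('wrist','w7.png'); go((.5505,-.070,.086),-.217)
for n in ('powder_jar',):
  for d in search_frame(n,'wrist')[:2]:
    b=d['bbox']; print(round(d['conf'],2),np.round(b),ray('wrist',b[0]+b[2]/2,b[1]+b[3]/2,0.035).round(3))
```

```text
t 14.88 pos [ 0.5473 -0.0709  0.2047] psi -0.218 z [-0.003  0.001 -1.   ] w 0.0685
shift tool [0.0015 0.0033 0.1187] turn -0.001
0.75 [289. 206.  73.  78.] [ 0.551 -0.07   0.035]
```

View pics/w7.png

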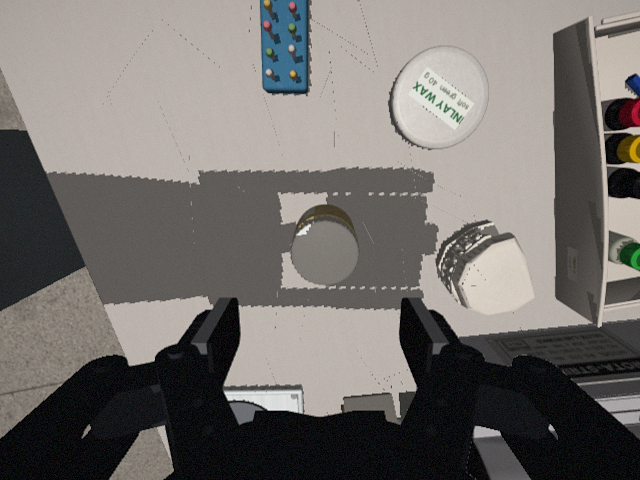

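The jar is at (324,245) on the centre line, with the plaster clear to the right at (490,265). Next I descend and grip.

step_arm --commands '[[[0.0015,0.003,0.035,0,0,0,0.8],[0,0,0.035,0,0,0,0.8],[0,0,0.03,0,0,0,0.8],[0,0,0.014,0,0,0,0.8],[0,0,0.004,0,0,0,0.8],[0,0,0,0,0,0,0.4],[0,0,0,0,0,0,0],[0,0,0,0,0,0,0],[0,0,0,0,0,0,0],[0,0,0,0,0,0,0],[0,0,0,0,0,0,0]]]'

```text
t: 15.85
tool_pos: [0.5522, -0.0712, 0.0896]
tcp_rot: [2.45, 1.964, 0.002]
contact_force: [0.1, 0.6, 1.8]
gripper_width: 0.044
grasp_force: 61.4
```

step_arm --commands '[[[0,0,-0.02,0,0,0,0],[0,0,-0.035,0,0,0,0],[0,0,-0.035,0,0,0,0],[0,0,-0.03,0,0,0,0],[0,0,0,0,0,0,0],[0,0,0,0,0,0,0]]]'

```text
t: 16.35
tool_pos: [0.5528, -0.0715, 0.2116]
tcp_rot: [2.447, 1.962, 0.006]
contact_force: [-0.5, 0.2, -2.5]
gripper_width: 0.044
grasp_force: 61.5
```

Run:
```python
from h import *
go((.4385,.287,.20),-.217)
```

```text
t 16.35 pos [ 0.5528 -0.0715  0.2116] psi -0.219 z [ 0.006 -0.001 -1.   ] w 0.044
shift tool [ 0.325  -0.1896  0.0105] turn -0.002
```

step_arm --commands '[[[0.0325,-0.019,0,0,0,0,0],[0.0325,-0.019,0,0,0,0,0],[0.0325,-0.019,0,0,0,0,0],[0.0325,-0.019,0,0,0,0,0],[0.0325,-0.019,0,0,0,0,0],[0.0325,-0.019,0,0,0,0,0],[0.0325,-0.019,0,0,0,0,0],[0.0325,-0.019,0,0,0,0,0],[0.0325,-0.019,0,0,0,0,0],[0.0325,-0.019,0,0,0,0,0],[0,0,0,0,0,0,0],[0,0,0,0,0,0,0]]]'

```text
t: 17.35
tool_pos: [0.4349, 0.2886, 0.2064]
tcp_rot: [-2.447, -1.97, 0.005]
contact_force: [-0.1, 0.4, -1.1]
gripper_width: 0.0437
grasp_force: 61.6
```

Run:
```python
from h import *
go((.4385,.287,.094),-.217)
```

```text
t 17.35 pos [0.4349 0.2886 0.2064] psi -0.215 z [-0.003 -0.002 -1.   ] w 0.0437
shift tool [-0.0005  0.0041  0.1124] turn 0.002
```

step_arm --commands '[[[0,0.003,0.035,0,0,0,0],[0,0,0.035,0,0,0,0],[0,0,0.028,0,0,0,0],[0,0,0.008,0,0,0,0],[0,0,0,0,0,0,0],[0,0,0,0,0,0,0],[0,0,0,0,0,0,0]]]'

```text
t: 17.93
tool_pos: [0.441, 0.2869, 0.1044]
tcp_rot: [2.451, 1.964, 0.005]
contact_force: [0.2, -0.2, -1.0]
gripper_width: 0.0439
grasp_force: 61.6
```

Run:
```python
from h import *
go((.4385,.287,.094),-.217)
```

```text
t 17.93 pos [0.441  0.2869 0.1044] psi -0.22 z [ 0.003  0.001 -1.   ] w 0.0439
shift tool [-0.0005 -0.0025  0.0104] turn -0.003
```

step_arm --commands '[[[0,-0.002,0.004,0,0,0,0],[0,0,0.003,0,0,0,0],[0,0,0.0015,0,0,0,0],[0,0,0,0,0,0,0],[0,0,0,0,0,0,0],[0,0,0,0,0,0,0]]]'

```text
t: 18.43
tool_pos: [0.4379, 0.2875, 0.0947]
tcp_rot: [2.451, 1.965, 0.002]
contact_force: [-1.4, 0.0, 3.6]
gripper_width: 0.044
grasp_force: 62.0
```

Force is +3.6 N, so the jar is on the pad. Releasing.

step_arm --commands '[[[0,0,0,0,0,0,0.5],[0,0,0,0,0,0,0.75],[0,0,0,0,0,0,0.75],[0,0,0,0,0,0,0.75],[0,0,-0.025,0,0,0,0.75],[0,0,-0.04,0,0,0,0.75],[0,0,-0.04,0,0,0,0.75],[0,0,-0.02,0,0,0,0.75],[0,0,0,0,0,0,0.75]]]'

```text
t: 19.18
tool_pos: [0.4402, 0.2886, 0.2255]
tcp_rot: [2.449, 1.964, 0.018]
contact_force: [0.8, -0.1, 1.3]
gripper_width: 0.0644
grasp_force: 0.0
```

Run:
```python
from h import *
snap('wrist','w8.png'); go((.553,.066,.20),-.23)
for n in ('powder_jar',):
  for d in search_frame(n,'wrist')[:2]:
    b=d['bbox']; print(round(d['conf'],2),np.round(b),ray('wrist',b[0]+b[2]/2,b[1]+b[3]/2,0.04).round(3))
```

```text
t 19.23 pos [0.439  0.288  0.2223] psi -0.219 z [ 0.006  0.003 -1.   ] w 0.0639
shift tool [-0.192   0.1594  0.0223] turn 0.011
0.86 [284. 207.  64.  74.] [0.435 0.288 0.04 ]
```

Jar placed. Bur block next.

step_arm --commands '[[[-0.0275,0.0228,0,0,0,0,0.75],[-0.0275,0.0228,0,0,0,0,0.75],[-0.0275,0.0228,0,0,0,0,0.75],[-0.0275,0.0228,0,0,0,0,0.75],[-0.0275,0.0228,0,0,0,0,0.75],[-0.0275,0.0228,0.01,0,0,0.011,0.75],[-0.0275,0.0228,0.01,0,0,0,0.75],[0,0,0,0,0,0,0.75],[0,0,0,0,0,0,0.75],[0,0,0,0,0,0,0.75]]]'

```text
t: 20.12
tool_pos: [0.5501, 0.0645, 0.1967]
tcp_rot: [-2.46, -1.949, 0.005]
contact_force: [0.2, -0.3, -0.1]
gripper_width: 0.0642
grasp_force: 0.0
```

Run:
```python
from h import *
im=snap('wrist','w9.png'); s,R=st(); go((.553,.066,.081),-.23)
hsv=cv2.cvtColor(im,cv2.COLOR_RGB2HSV); m=cv2.inRange(hsv,(95,110,30),(120,255,255)); m[400:]=0
cs,_=cv2.findContours(m,cv2.RETR_EXTERNAL,cv2.CHAIN_APPROX_NONE); k=max(cs,key=cv2.contourArea)[:,0]
w=np.array([ray('wrist',a,b,.02)[:2] for a,b in k[::3]]).astype(np.float32)*1000; print(cv2.boundingRect(k),cv2.minAreaRect(w))
```

```text
t 20.17 pos [0.5503 0.0651 0.1975] psi -0.229 z [-0.003  0.    -1.   ] w 0.0637
t 20.17 pos [0.5503 0.0651 0.1975] psi -0.229 z [-0.003  0.    -1.   ] w 0.0637
shift tool [0.0016 0.0027 0.1165] turn 0.001
(304, 196, 42, 83) ((553.90234375, 68.47030639648438), (61.75606155395508, 28.96512222290039), 76.82818603515625)
```

View pics/w9.png

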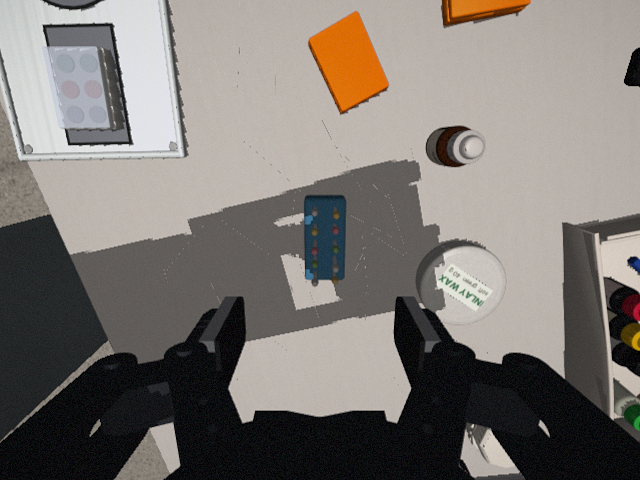

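The blue bur block is at (325,238), square to the fingers. The tin is at (462,282), and the wheel box is lying on its pad at (85,88). I narrow the fingers, descend and grip.

step_arm --commands '[[[0.0025,0.0025,0.03,0,0,0,0.55],[0,0,0.035,0,0,0,0.55],[0,0,0.03,0,0,0,0.55],[0,0,0.012,0,0,0,0.55],[0,0,0.006,0,0,0,0.55],[0,0,0.001,0,0,0,0.55],[0,0,0,0,0,0,0],[0,0,0,0,0,0,0],[0,0,0,0,0,0,0],[0,0,0,0,0,0,0],[0,0,0,0,0,0,0]]]'

```text
t: 21.08
tool_pos: [0.5557, 0.0665, 0.0871]
tcp_rot: [2.46, 1.95, 0.005]
contact_force: [-0.9, 0.2, 6.1]
gripper_width: 0.0279
grasp_force: 60.0
```

step_arm --commands '[[[0,0,-0.02,0,0,0,0],[0,0,-0.035,0,0,0,0],[0,0,-0.035,0,0,0,0],[0,0,-0.03,0,0,0,0],[0,0,0,0,0,0,0],[0,0,0,0,0,0,0]]]'

```text
t: 21.58
tool_pos: [0.5554, 0.0662, 0.2077]
tcp_rot: [2.459, 1.95, 0.007]
contact_force: [-0.8, 0.3, -1.6]
gripper_width: 0.0273
grasp_force: 59.5
```

Run:
```python
from h import *
go((.414,-.327,.20),-.205)
```

```text
t 21.58 pos [0.5554 0.0662 0.2077] psi -0.23 z [ 0.005  0.    -1.   ] w 0.0273
shift tool [-0.4151 -0.048   0.0069] turn -0.025
```

step_arm --commands '[[[0,-0.03,0,0,0,0,0],[0,-0.03,0,0,0,0,0],[0,-0.03,0,0,0,0,0],[0,-0.03,0,0,0,0,0],[-0.0346,0.006,0,0,0,0,0],[-0.0346,0.006,0,0,0,0,0],[-0.0346,0.006,0,0,0,0,0],[-0.0346,0.006,0,0,0,0,0],[-0.0346,0.006,0,0,0,0,0],[-0.0346,0.006,0,0,0,0,0],[-0.0346,0.006,0,0,0,0,0],[-0.0346,0.006,0,0,0,0,0]]]'

```text
t: 22.58
tool_pos: [0.4193, -0.1879, 0.2026]
tcp_rot: [-2.459, -1.949, 0.002]
contact_force: [1.2, 0.4, -1.1]
gripper_width: 0.0274
grasp_force: 59.7
```

step_arm --commands '[[[-0.0346,0.006,0,0,0,0,0],[-0.0346,0.006,0,0,0,0,0],[-0.0346,0.006,0,0,0,0,0],[-0.0346,0.006,0,0,0,0,0],[0,0,0,0,0,-0.025,0],[0,0,0,0,0,0,0],[0,0,0,0,0,0,0]]]'

```text
t: 23.17
tool_pos: [0.4119, -0.3262, 0.2027]
tcp_rot: [-2.435, -1.978, 0.0]
contact_force: [0.4, 0.8, -2.2]
gripper_width: 0.0277
grasp_force: 59.7
```

Run:
```python
from h import *
go((.414,-.327,.10),-.205); snap('wrist','w10.png')
c=calibration('wrist'); np.save('c10.npy',c,allow_pickle=True)
```

```text
t 23.17 pos [ 0.4119 -0.3262  0.2027] psi -0.206 z [-0.003  0.003 -1.   ] w 0.0277
shift tool [-0.0006  0.0026  0.1027] turn -0.001
```

View pics/w10.png

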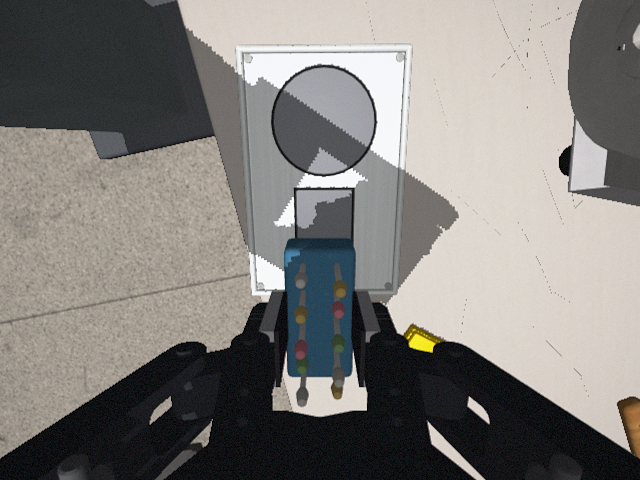

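The block is held squarely at (320,307). The round pad is at (324,120), and the rectangle's upper edge is at (324,188) in line with the block.

Run:
```python
from h import *
c=np.load('c10.npy',allow_pickle=True).item(); a=ray('wrist',324,120,.005,c);b=ray('wrist',324,188,.005,c); ax=np.array([np.sin(.204),np.cos(.204)]); print(a,b[:2]-ax*.038,a[:2]-ax*.084)
```

```text
[ 0.43230736 -0.24118546  0.005     ] [ 0.41487461 -0.32595171] [ 0.41528996 -0.32344364]
```

step_arm --commands '[[[-0.001,0.0015,0.035,0,0,0,0],[0,0,0.035,0,0,0,0],[0,0,0.025,0,0,0,0],[0,0,0.006,0,0,0,0],[0,0,0,0,0,0,0],[0,0,0,0,0,0,0],[0,0,0,0,0,0,0]]]'

```text
t: 23.8
tool_pos: [0.4153, -0.3289, 0.1062]
tcp_rot: [2.433, 1.981, 0.001]
contact_force: [1.1, 0.6, -0.0]
gripper_width: 0.0277
grasp_force: 59.7
```

step_arm --commands '[[[0,0,0.007,0,0,0,0],[0,0,0.004,0,0,0,0],[0,0,0.002,0,0,0,0],[0,0,0,0,0,0,0],[0,0,0,0,0,0,0],[0,0,0,0,0,0,0]]]'

```text
t: 24.3
tool_pos: [0.4144, -0.3286, 0.0922]
tcp_rot: [2.437, 1.982, 0.0]
contact_force: [-2.4, 2.0, 5.3]
gripper_width: 0.0274
grasp_force: 60.4
```

step_arm --commands '[[[0,0,0,0,0,0,0.3],[0,0,0,0,0,0,0.55],[0,0,0,0,0,0,0.55],[0,0,0,0,0,0,0.55],[0,0,-0.025,0,0,0,0.55],[0,0,-0.04,0,0,0,0.55],[0,0,-0.04,0,0,0,0.55],[0,0,-0.02,0,0,0,0.55],[0,0,0,0,0,0,0.55],[0,0,0,0,0,0,0.55]]]'

```text
t: 25.13
tool_pos: [0.4146, -0.3289, 0.2177]
tcp_rot: [2.434, 1.98, 0.001]
contact_force: [0.1, 0.3, -0.2]
gripper_width: 0.0467
grasp_force: 0.0
```

Run:
```python
from h import *
im=snap('wrist','w11.png'); go((.42,.0,.22),-.205); 
hsv=cv2.cvtColor(im,cv2.COLOR_RGB2HSV); m=cv2.inRange(hsv,(95,110,30),(120,255,255)); m[400:]=0
cs,_=cv2.findContours(m,cv2.RETR_EXTERNAL,cv2.CHAIN_APPROX_NONE); k=max(cs,key=cv2.contourArea)[:,0]
w=np.array([ray('wrist',a,b,.025)[:2] for a,b in k[::3]]).astype(np.float32)*1000; print(cv2.boundingRect(k),cv2.minAreaRect(w))
```

```text
t 25.18 pos [ 0.4139 -0.3281  0.2156] psi -0.205 z [-0.  0. -1.] w 0.0466
shift tool [ 0.3225 -0.0608 -0.0043] turn -0.000
(299, 196, 39, 79) ((412.865478515625, -325.58856201171875), (61.706687927246094, 28.70146942138672), 77.99060821533203)
```

step_arm --commands '[[[0.032,-0.006,0,0,0,0,1],[0.032,-0.006,0,0,0,0,1],[0.032,-0.006,0,0,0,0,1],[0.032,-0.006,0,0,0,0,1],[0.032,-0.006,0,0,0,0,1],[0.032,-0.006,0,0,0,0,1],[0.032,-0.006,0,0,0,0,1],[0.032,-0.006,0,0,0,0,1],[0.032,-0.006,0,0,0,0,1],[0.032,-0.006,0,0,0,0,1],[0,0,0,0,0,0.116,1],[0,0,0,0,0,0.116,1]]]'

```text
t: 26.18
tool_pos: [0.4191, -0.0008, 0.2133]
tcp_rot: [-2.649, -1.684, 0.006]
contact_force: [0.1, 0.2, -0.8]
gripper_width: 0.0856
grasp_force: 0.0
```

step_arm --commands '[[[0,0,0,0,0,0.116,1],[0,0,0,0,0,0.116,1],[0,0,0,0,0,0.116,1],[0,0,0,0,0,0,1],[0,0,0,0,0,0,1]]]'

```text
t: 26.6
tool_pos: [0.4195, -0.0026, 0.214]
tcp_rot: [-2.899, -1.206, 0.005]
contact_force: [0.8, 0.4, 0.3]
gripper_width: 0.0854
grasp_force: 0.0
```

Run:
```python
from h import *
go((.645,.0095,.19),-.785)
```

```text
t 26.6 pos [ 0.4195 -0.0026  0.214 ] psi -0.782 z [-0.004  0.    -1.   ] w 0.0854
shift tool [0.1675 0.1515 0.0231] turn 0.003
```

step_arm --commands '[[[0.024,0.0216,0.003,0,0,0,1],[0.024,0.0216,0.003,0,0,0,1],[0.024,0.0216,0.003,0,0,0,1],[0.024,0.0216,0.003,0,0,0,1],[0.024,0.0216,0.003,0,0,0,1],[0.024,0.0216,0.003,0,0,0,1],[0.024,0.0216,0.003,0,0,0,1],[0,0,0,0,0,0,1],[0,0,0,0,0,0,1],[0,0,0,0,0,0,1]]]'

```text
t: 27.43
tool_pos: [0.6453, 0.0092, 0.1936]
tcp_rot: [-2.9, -1.204, 0.004]
contact_force: [0.7, -0.5, -0.2]
gripper_width: 0.085
grasp_force: 0.0
```

Run:
```python
from h import *
snap('wrist','w12.png'); go((.645,.0095,.075),-.785)
for n in ('wax_tin','plaster_model','amber_bottle'):
  for d in search_frame(n,'wrist')[:2]:
    b=d['bbox']; print(n,round(d['conf'],2),np.round(b),ray('wrist',b[0]+b[2]/2,b[1]+b[3]/2,0.015).round(3))
```

```text
t 27.48 pos [0.6451 0.0092 0.1941] psi -0.784 z [-0.002  0.    -1.   ] w 0.0852
shift tool [ 3.000e-04 -1.000e-04  1.191e-01] turn 0.001
wax_tin 0.82 [276. 196.  90.  89.] [0.647 0.01  0.015]
wax_tin 0.33 [190. 111.  58.  42.] [0.652 0.112 0.015]
plaster_model 0.63 [409. 295. 103.  92.] [ 0.667 -0.129  0.015]
amber_bottle 0.71 [193. 111.  55.  42.] [0.653 0.112 0.015]
```

View pics/w12.png

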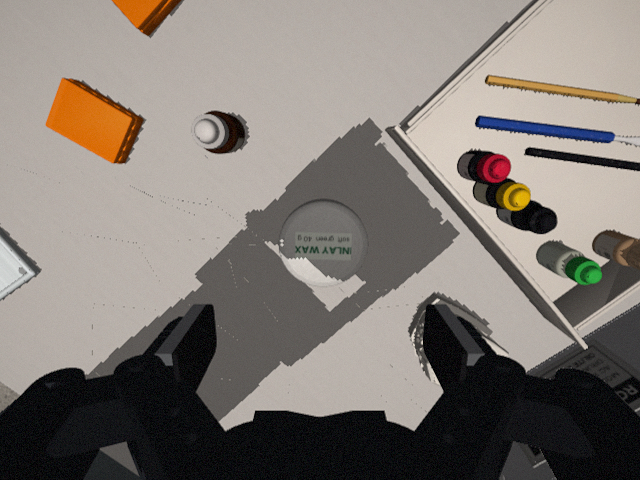

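The tin's lid is centred at (323,242), midway between the fingers. The plaster (455,340), the organiser wall (487,242) and the bottle (218,131) are clear of their path.

step_arm --commands '[[[0,0,0.035,0,0,0,1],[0,0,0.035,0,0,0,1],[0,0,0.025,0,0,0,1],[0,0,0.014,0,0,0,1],[0,0,0.006,0,0,0,1],[0,0,0.002,0,0,0,1],[0,0,0,0,0,0,1],[0,0,0,0,0,0,1],[0,0,0,0,0,0,1]]]'

```text
t: 28.38
tool_pos: [0.6475, 0.0091, 0.0802]
tcp_rot: [2.901, 1.202, 0.005]
contact_force: [-0.1, -0.0, -0.6]
gripper_width: 0.0855
grasp_force: 0.0
```

step_arm --commands '[[[0,0,0.004,0,0,0,1],[0,0,0,0,0,0,1],[0,0,0,0,0,0,0.85],[0,0,0,0,0,0,0.6],[0,0,0,0,0,0,0],[0,0,0,0,0,0,0],[0,0,0,0,0,0,0],[0,0,0,0,0,0,0]]]'

```text
t: 29.05
tool_pos: [0.6468, 0.0092, 0.0748]
tcp_rot: [2.902, 1.203, 0.002]
contact_force: [-0.1, -0.3, 5.4]
gripper_width: 0.0605
grasp_force: 65.2
```

step_arm --commands '[[[0,0,-0.02,0,0,0,0],[0,0,-0.035,0,0,0,0],[0,0,-0.035,0,0,0,0],[0,0,-0.035,0,0,0,0],[0,0,0,0,0,0,0],[0,0,0,0,0,0,0]]]'

```text
t: 29.55
tool_pos: [0.6474, 0.0091, 0.2017]
tcp_rot: [2.9, 1.202, 0.007]
contact_force: [-1.1, 0.2, -0.5]
gripper_width: 0.0607
grasp_force: 65.3
```

Run:
```python
from h import *
go((.44,.0,.20),-.785)
```

```text
t 29.55 pos [0.6474 0.0091 0.2017] psi -0.785 z [ 0.005 -0.    -1.   ] w 0.0607
shift tool [-0.153  -0.1403  0.0007] turn -0.000
```

step_arm --commands '[[[-0.0255,-0.0234,0,0,0,0,0],[-0.0255,-0.0234,0,0,0,0,0],[-0.0255,-0.0234,0,0,0,0,0],[-0.0255,-0.0234,0,0,0,0,0],[-0.0255,-0.0234,0,0,0,0,0],[-0.0255,-0.0234,0,0,0,0,0],[0,0,0,0,0,-0.116,0],[0,0,0,0,0,-0.116,0],[0,0,0,0,0,-0.116,0],[0,0,0,0,0,-0.116,0],[0,0,0,0,0,-0.116,0],[0,0,0,0,0,0,0]]]'

```text
t: 30.55
tool_pos: [0.4373, 0.0004, 0.1964]
tcp_rot: [-2.433, -1.983, 0.005]
contact_force: [0.1, -0.1, -0.4]
gripper_width: 0.0609
grasp_force: 65.3
```

Run:
```python
from h import *
go((.432,-.243,.19),-.205)
```

```text
t 30.55 pos [4.373e-01 4.000e-04 1.964e-01] psi -0.203 z [-0.005  0.    -1.   ] w 0.0609
shift tool [-0.2394  0.044   0.0063] turn 0.002
```

step_arm --commands '[[[-0.03,0.0055,0,0,0,0,0],[-0.03,0.0055,0,0,0,0,0],[-0.03,0.0055,0,0,0,0,0],[-0.03,0.0055,0,0,0,0,0],[-0.03,0.0055,0,0,0,0,0],[-0.03,0.0055,0,0,0,0,0],[-0.03,0.0055,0,0,0,0,0],[-0.03,0.0055,0,0,0,0,0],[0,0,0,0,0,0,0],[0,0,0,0,0,0,0],[0,0,0,0,0,0,0]]]'

```text
t: 31.47
tool_pos: [0.4322, -0.2431, 0.1974]
tcp_rot: [-2.437, -1.978, 0.001]
contact_force: [1.0, 0.1, -1.0]
gripper_width: 0.0604
grasp_force: 65.3
```

Run:
```python
from h import *
go((.432,-.243,.081),-.205); snap('wrist','w13.png')
```

```text
t 31.47 pos [ 0.4322 -0.2431  0.1974] psi -0.207 z [-0.002  0.002 -1.   ] w 0.0604
shift tool [-2.000e-04  1.000e-04  1.164e-01] turn -0.002
```

View pics/w13.png

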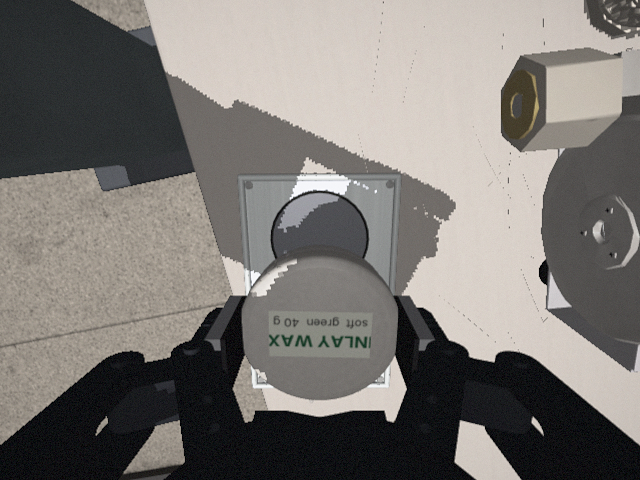

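The tin is held level at (320,325), with the round pad behind it at (320,235). Next I lower it.

step_arm --commands '[[[0,-0.001,0.035,0,0,0,0],[0,0,0.035,0,0,0,0],[0,0,0.028,0,0,0,0],[0,0,0.01,0,0,0,0],[0,0,0.003,0,0,0,0],[0,0,0,0,0,0,0],[0,0,0,0,0,0,0],[0,0,0,0,0,0,0]]]'

```text
t: 32.18
tool_pos: [0.4333, -0.2442, 0.0902]
tcp_rot: [2.434, 1.98, 0.002]
contact_force: [-0.3, 0.0, -0.0]
gripper_width: 0.0608
grasp_force: 65.3
```

step_arm --commands '[[[0,0,0.005,0,0,0,0],[0,0,0.003,0,0,0,0],[0,0,0.001,0,0,0,0],[0,0,0,0,0,0,0],[0,0,0,0,0,0,0],[0,0,0,0,0,0,0]]]'

```text
t: 32.68
tool_pos: [0.4323, -0.2438, 0.0798]
tcp_rot: [2.437, 1.982, 0.0]
contact_force: [-1.4, 1.5, 4.7]
gripper_width: 0.0611
grasp_force: 65.9
```

Contact at the expected height. I release, lift and go back for a final look.

step_arm --commands '[[[0,0,0,0,0,0,0.85],[0,0,0,0,0,0,1],[0,0,0,0,0,0,1],[0,0,0,0,0,0,1],[0,0,-0.02,0,0,0,1],[0,0,-0.04,0,0,0,1],[0,0,-0.04,0,0,0,1],[0,0,-0.04,0,0,0,1],[0,0,-0.04,0,0,0,1],[0,0,-0.04,0,0,0,1]]]'

```text
t: 33.52
tool_pos: [0.4315, -0.2432, 0.3007]
tcp_rot: [2.437, 1.982, 0.0]
contact_force: [0.7, 0.2, 0.4]
gripper_width: 0.0854
grasp_force: 0.0
```

step_arm --commands '[[[0.03,0,-0.01,0,0,0,1],[0.03,0,-0.01,0,0,0,1],[0.03,0,0,0,0,0,1],[0.03,0,0,0,0,0,1],[0.03,0,0,0,0,0,1],[0.03,0,0,0,0,0,1],[0.03,0,0,0,0,0,1],[0.03,0,0,0,0,0,1],[0,0,0,0,0,0,1],[0,0,0,0,0,0,1],[0,0,0,0,0,0,1]]]'

```text
t: 34.43
tool_pos: [0.4807, -0.0088, 0.3187]
tcp_rot: [2.437, 1.983, -0.001]
contact_force: [0.4, -0.6, -0.5]
gripper_width: 0.0854
grasp_force: 0.0
```

Run:
```python
from h import *
st(); im=snap('top','top1.png')
cv2.imwrite('pics/top1c.png',cv2.resize(im[150:370,70:510,::-1],(800,400),interpolation=cv2.INTER_CUBIC))
L=np.array([.4385-.2153*.012,.287-.9765*.012]);S=np.array([.414+.203*.042,-.3265+.979*.042])
hs=dict(powder_jar=.035,wax_tin=.018,bur_block=.025,wheel_box=.016,dappen_dish=.02,plaster_model=.02,amber_bottle=.02)
for cam in('top','wrist'):
  if cam=='wrist': snap('wrist','w14.png')
  for n,z in hs.items():
    for d in search_frame(n,cam)[:2]:
      b=d['bbox']; p=ray(cam,b[0]+b[2]/2,b[1]+b[3]/2,z)[:2]; o=[]
      for T,a in((L,.217),(S,.205)):
        e=p-T; o.append(np.round([e[0]*np.cos(a)-e[1]*np.sin(a),e[0]*np.sin(a)+e[1]*np.cos(a)],3))
      print(cam,n,round(d['conf'],2),p.round(3),'L',o[0],'S',o[1])
```

```text
t 34.43 pos [ 0.4807 -0.0088  0.3187] psi -0.205 z [-0.001 -0.    -1.   ] w 0.0854
top powder_jar 0.97 [0.435 0.287] L [-0.003  0.011] S [-0.104  0.563]
top wax_tin 0.91 [ 0.431 -0.248] L [ 0.108 -0.512] S [0.001 0.038]
top wax_tin 0.64 [0.449 0.357] L [-0.005  0.082] S [-0.105  0.634]
top bur_block 0.79 [ 0.416 -0.328] L [ 0.111 -0.593] S [ 0.003 -0.043]
top bur_block 0.33 [ 0.658 -0.123] L [ 0.302 -0.341] S [0.197 0.207]
top wheel_box 0.86 [0.679 0.203] L [ 0.253 -0.018] S [0.152 0.531]
top wheel_box 0.66 [0.418 0.205] L [-0.002 -0.073] S [-0.104  0.479]
top dappen_dish 0.7 [0.452 0.355] L [-0.001  0.081] S [-0.101  0.633]
top plaster_model 0.64 [ 0.66  -0.118] L [ 0.304 -0.336] S [0.198 0.212]
top plaster_model 0.63 [0.449 0.352] L [-0.004  0.077] S [-0.104  0.629]
wrist wax_tin 0.88 [ 0.433 -0.236] L [ 0.107 -0.5  ] S [-0.     0.051]
wrist wax_tin 0.24 [0.418 0.179] L [ 0.003 -0.097] S [-0.099  0.454]
wrist wheel_box 0.65 [0.595 0.156] L [ 0.182 -0.082] S [0.08  0.467]
wrist wheel_box 0.63 [0.419 0.188] L [ 0.002 -0.088] S [-0.1    0.463]
wrist plaster_model 0.96 [ 0.663 -0.118] L [ 0.306 -0.335] S [0.201 0.213]
wrist amber_bottle 0.68 [0.655 0.112] L [ 0.249 -0.112] S [0.146 0.436]
```

View pics/top1c.png

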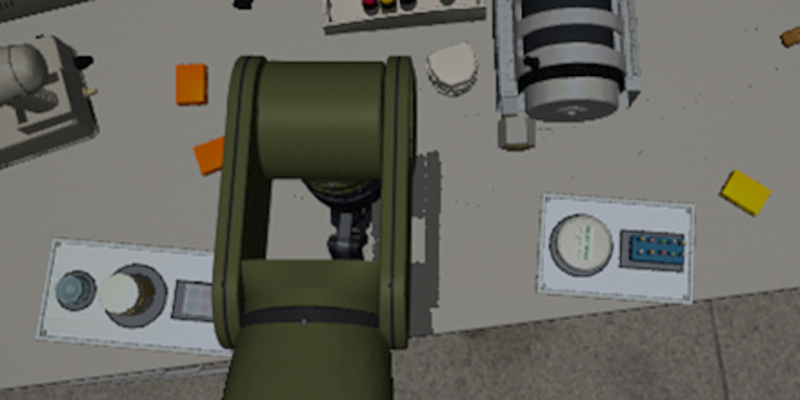

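The final picture shows all five things on their pads: dish (75,290), jar (128,292), box (195,300), tin (583,245), block (657,249). The plaster is unchanged at (452,68), and the wrist camera puts the bottle at its old place. Handing in.

```bash
python3 -c "
from cell import sign_off; print(sign_off())"
```

```text
the job is handed in; nothing more can be done
None
```

I placed all five things on their pads and handed the job in at about 35 s of the 115 s; the last pictures put each within about 6 mm of its pad centre and the plaster model and brown bottle where they stood, but sign-off returned no verdict.

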